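# Balance the carrier and lift it level

## Robot

A 6-joint arm with a two-finger parallel gripper is mounted at the origin on the work surface; the furniture and walls round the work are solid. World frame = base frame: x ahead of the robot, y to its left, z up, the work surface at z = 0. Lengths are in mm, angles in degrees, forces in N, time in s.
With the tool pointing down it reaches from about 300 to 850 mm from the base axis. Payload 4.2 kg.
Tool frame: the origin (TCP) lies midway between the tips of the shut fingers; the grasp point (between the pads) lies 19 mm behind it (env.grasp_offset is the distance from the TCP to the grasp point, in mm); z points along the fingers, y is the line along which they close (so a half turn about z gives the same grasp; the last joint's range is limited). The gripper opens to 91 mm and grips with 3 to 60 N. Pads are 32 mm wide; open, the fingers measure 118 mm over their backs; the gripper's body (76 mm by 178 mm) begins 60 mm behind the grasp point.
Start: joints at [-70.646, 18.312, 89.639, -0, 72.044, -1.146], TCP at [201.377, -538.6, 213.976] pointing down, gripper open.
Joint ranges: [-177.97, 177.97], [-48.28, 115.42], [12.27, 149.76], [-77.06, 257.06], [2.81, 150.46], [-146.56, 146.56]. Speed limits (degrees/s): [147.25, 147.25, 180, 180, 180, 180].

## Interface

Orientations are given as [roll, pitch, yaw] about the fixed x, y, z axes, in that order (R = Rz(yaw) Ry(pitch) Rx(roll)).
In Python, from workcell import env, optics gives the robot as it stands. The module is installed in compiled form; this text tells all that it offers.
- The arm moves only by the tool send_rows, never from a script. Its argument "targets" is a list that holds one entry, the list of rows, each a list of 7 numbers: the turn, a rotation vector about the world's x, y, z scaled (see below), then the shift along the world's x, y, z scaled (see below), then the closure, from -1 (fully open) to 1 (shut). In form: [[[rx, ry, rz, x, y, z, gripper], ...]]. A call has 1 to 12 rows; each row shifts and turns the commanded pose from where the row before left it; what a row does not reach is not made up. The controller multiplies each number of a shift by 0.2 m and each number of a turn by pi/2 rad. A row lasts 1/10 s, in which the tool goes at most 50 mm and 8.59 degrees, less where a joint would pass 70% of its speed; a pose out of reach is approached as far as the arm can. A call with a number of a shift or a turn outside -1 to 1 is refused whole. A call with a gripper value outside its range is refused whole. The fingers move at their own pace and stop on an object; "grip_force" is the grip in N (left out, the last holds). Time passes only in rows, so rows that do not move let the fingers close. It gives the time, the measured TCP pose, the force, the opening and the grip force at its end, in the units of the state.
- env.state(): the state, without advancing time (a new reading comes with each control period).
- optics.grab_frame(name): name is "scene" or "top"; returns (picture, depth): 400x640x3 uint8, red, green, blue; 400x640 float32, mm along the optical axis (not along the pixel's ray), 0 where there is no reading.
- optics.camera_info(name): a dict with "camera_matrix" (3x3 intrinsics, pixels), "k1" (the pictures are not rectified: a ray, as slopes to the right and down, at radius r is drawn at 1 + k1 r^2 times it, then the intrinsics apply), "R" (3x3) and "t" (3): a world point X has camera coordinates R X + t. Camera axes: x right, y down, z forward; pixel columns grow to the right and rows downward; lengths in mm; the calibration is good to about 2 mm. A picture is of the moment at which its call begins. camera_info takes no time and is no camera call.
- env.job_done(): hands the job in; it is judged then, once.
Trained networks look in the newest picture that a camera, given by its name, has taken for a name from the list of things; names that differ only in an ending like _2 or _b are one class to them, and where a whole thing is asked for, a point or a joint stands for the part that bears it (a point fixed in the world has none). Each returns a list of dicts, best first, with "conf" (0 to 1); they miss things now and then, are a little off and sometimes report something else, mostly with a low value. They report only what shows in the picture. A call takes as long as a camera call. They do not tell look-alikes from the thing itself.
- optics.silhouettes(camera, name): "mask" (400x640 bool, what is visible of it) and "at" ([column, row] in pixels, amid what is visible of it).
- optics.place_of(camera, name): "at" ([column, row] in pixels: a listed point, or the origin of a listed thing).
The state is a dict: "time_s": time; "qpos": joint angles; "qvel": joint speeds; "effort": joint torques, N m; "ee_pos": TCP position; "ee_rot": TCP orientation; "force": force on the tool from outside, world axes, zero at the start; "torque": the same for the moment, N m; "gripper_width": finger opening in mm; "gripper_force": force on a finger pad.
Only numpy, scipy, OpenCV 4.12 (cv2) and the standard library are available. Lean on these libraries where they do the work, as an engineer would, in place of code of your own. Each camera call takes 0.05 s, during which the arm holds its last target. There are 200 camera calls.

## Task

One end of the blue two-bay carrier already holds a column of two white cartons; stack the two loose cartons as a matching column in its empty bay, the second squarely on the first with edges flush to within a centimetre, both lying lengthwise along the carrier. Then take the carrier by the orange grip of its handle, lift it with all four cartons about 8 cm off the worktop and finish while still holding it there, steady and level. Leave the beaker, the timer and the petri dish where they are.

Things in the scene. Friction and masses are not known exactly. Their poses are not given: they have to be found in the camera images.
- carton_a_center (a point): Centre (half-way up) of a loose white closed carton, 55 x 120 x 50 mm (x, y, z), 110 to 145 g. Starts flat on the worktop on the robot's left; own x axis across the 55 mm width, y along the length, z up. Either loose carton may go first.
- carton_b_center (a point): The same for the other, identical loose carton; it starts on the robot's right.
- loaded_low_center (a point): Centre of the lower of the two identical cartons already stacked in the carrier's left (+y) bay. Stays there.
- loaded_top_center (a point): Centre of the upper of those two cartons. Stays there.
- empty_bay (a point): Centre of the deck (top face of the carrier's floor, 6 mm above its underside) of the empty bay at the carrier's right end; axes are the carrier's: y along its length towards the loaded end, x across, z up. The bay is 70 mm (x) by 132 mm (y) inside a 3 mm high rim, with a light grey 58 x 122 mm pad marked on its deck. It lies 105 mm from the handle's axis, so a centred carton ends 45 mm from it. The carrier is a loose tray 80 x 352 x 9 mm of 280 g.
- full_bay (a point): The same point of the loaded bay, 105 mm to the other side of the handle.
- handle (a point): Centre of the orange grip bar on top of the carrier's central handle, 145 mm above the carrier's underside: 18 mm wide (x), 52 mm long (y, along the carrier), 26 mm high, rigidly fixed on two 12 mm posts. Column tops are 106 mm above the underside. Axes are the carrier's.
- carrier: The carrier: origin at the centre of its underside (z about 0 on the worktop), y along its length, x across, z up.
- beaker: Clear plastic beaker, 59 mm wide, 70 mm high, origin at its underside. Leave alone.
- timer: White timer lying flat, 66 x 66 x 19 mm, origin at its underside. Leave alone.
- petri_a: Closed petri dish, 61 mm wide, 12 mm high, origin at its underside. Leave alone.
Mind the look-alikes: they are no part of the job. What is shaped like the part that bears carton_b_center but green is not meant.

How it is judged (in metres and radians):
On the way, in this order (a step that is already met when the one before it is completed fails the run):
1. one loose carton lies flat in the empty bay, lengthwise, released, the carrier standing on the worktop (((x of carton_a_center in the frame of empty_bay between -0.014 and 0.014 m and y of carton_a_center in the frame of empty_bay between -0.014 and 0.014 m and z of carton_a_center in the frame of empty_bay between 0.019 and 0.031 m and angle between the x axis of carton_a_center and the x axis of empty_bay, either way round below 0.15 rad) or (x of carton_b_center in the frame of empty_bay between -0.014 and 0.014 m and y of carton_b_center in the frame of empty_bay between -0.014 and 0.014 m and z of carton_b_center in the frame of empty_bay between 0.019 and 0.031 m and angle between the x axis of carton_b_center and the x axis of empty_bay, either way round below 0.15 rad)) and contact force between the fingers and carton_a below 0.3 N and contact force between the fingers and carton_b below 0.3 N and contact force between the fingers and loaded_low below 0.3 N and contact force between the fingers and loaded_top below 0.3 N and height (world z) of empty_bay below 0.02 m), for 0.2 s.
2. the second carton lies squarely on the first, released, the carrier standing on the worktop ((((x of carton_a_center in the frame of empty_bay between -0.014 and 0.014 m and y of carton_a_center in the frame of empty_bay between -0.014 and 0.014 m and z of carton_a_center in the frame of empty_bay between 0.019 and 0.031 m and angle between the x axis of carton_a_center and the x axis of empty_bay, either way round below 0.15 rad and x of carton_b_center in the frame of carton_a_center between -0.012 and 0.012 m and y of carton_b_center in the frame of carton_a_center between -0.012 and 0.012 m and z of carton_b_center in the frame of carton_a_center above 0.044 m) and (z of carton_b_center in the frame of carton_a_center below 0.056 m and angle between the x axis of carton_b_center and the x axis of carton_a_center, either way round below 0.15 rad)) or ((x of carton_b_center in the frame of empty_bay between -0.014 and 0.014 m and y of carton_b_center in the frame of empty_bay between -0.014 and 0.014 m and z of carton_b_center in the frame of empty_bay between 0.019 and 0.031 m and angle between the x axis of carton_b_center and the x axis of empty_bay, either way round below 0.15 rad and x of carton_a_center in the frame of carton_b_center between -0.012 and 0.012 m and y of carton_a_center in the frame of carton_b_center between -0.012 and 0.012 m and z of carton_a_center in the frame of carton_b_center above 0.044 m) and (z of carton_a_center in the frame of carton_b_center below 0.056 m and angle between the x axis of carton_a_center and the x axis of carton_b_center, either way round below 0.15 rad))) and contact force between the fingers and carton_a below 0.3 N and contact force between the fingers and carton_b below 0.3 N and contact force between the fingers and loaded_low below 0.3 N and contact force between the fingers and loaded_top below 0.3 N and height (world z) of empty_bay below 0.02 m), for 0.2 s.
At the end, for the whole second after the job is handed in: Fingers hold the carrier by its handle, underside 50 to 130 mm up, tilt under 0.09 rad, still (20 mm/s), resting on nothing. In both bays a column of two cartons: lower within 14 mm of the bay centre, upper within 12 mm and 0.15 rad of the lower; fingers touch no carton (height (world z) of carrier between 0.05 and 0.13 m and angle between carrier's own z axis and vertical below 0.09 rad and linear speed of carrier below 0.02 m/s and angular speed of carrier below 0.1 rad/s and contact force between the fingers and carrier above 2 N and (((x of carton_a_center in the frame of empty_bay between -0.014 and 0.014 m and y of carton_a_center in the frame of empty_bay between -0.014 and 0.014 m and z of carton_a_center in the frame of empty_bay between 0.019 and 0.031 m and angle between the x axis of carton_a_center and the x axis of empty_bay, either way round below 0.15 rad and x of carton_b_center in the frame of carton_a_center between -0.012 and 0.012 m and y of carton_b_center in the frame of carton_a_center between -0.012 and 0.012 m and z of carton_b_center in the frame of carton_a_center above 0.044 m) and (z of carton_b_center in the frame of carton_a_center below 0.056 m and angle between the x axis of carton_b_center and the x axis of carton_a_center, either way round below 0.15 rad)) or ((x of carton_b_center in the frame of empty_bay between -0.014 and 0.014 m and y of carton_b_center in the frame of empty_bay between -0.014 and 0.014 m and z of carton_b_center in the frame of empty_bay between 0.019 and 0.031 m and angle between the x axis of carton_b_center and the x axis of empty_bay, either way round below 0.15 rad and x of carton_a_center in the frame of carton_b_center between -0.012 and 0.012 m and y of carton_a_center in the frame of carton_b_center between -0.012 and 0.012 m and z of carton_a_center in the frame of carton_b_center above 0.044 m) and (z of carton_a_center in the frame of carton_b_center below 0.056 m and angle between the x axis of carton_a_center and the x axis of carton_b_center, either way round below 0.15 rad))) and x of loaded_low_center in the frame of full_bay between -0.014 and 0.014 m and y of loaded_low_center in the frame of full_bay between -0.014 and 0.014 m and z of loaded_low_center in the frame of full_bay between 0.019 and 0.031 m and angle between the x axis of loaded_low_center and the x axis of full_bay, either way round below 0.15 rad and x of loaded_top_center in the frame of loaded_low_center between -0.012 and 0.012 m and y of loaded_top_center in the frame of loaded_low_center between -0.012 and 0.012 m and z of loaded_top_center in the frame of loaded_low_center between 0.044 and 0.056 m and angle between the x axis of loaded_top_center and the x axis of loaded_low_center, either way round below 0.15 rad and contact force between the fingers and carton_a below 0.3 N and contact force between the fingers and carton_b below 0.3 N and contact force between the fingers and loaded_low below 0.3 N and contact force between the fingers and loaded_top below 0.3 N and contact force between carrier and beaker below 0.2 N and contact force between carrier and timer below 0.2 N and contact force between carrier and petri_a below 0.2 N); the arm keeps its last pose, push and grip.
It fails at once if the beaker is shifted by more than 30 mm (distance of beaker from where it was at the start of the episode above 0.03 m).
It fails at once if the timer is shifted by more than 30 mm (distance of timer from where it was at the start of the episode above 0.03 m).
It fails at once if the petri dish is shifted by more than 30 mm (distance of petri_a from where it was at the start of the episode above 0.03 m).
It also fails if it takes over 67 s, if anything falls off the work surface, if the arm or the gripper's body presses on something with over 40 N, if the wrist force passes 120 N, or if a joint passes its speed limit or range.

## Working session

There is one attempt and no reset: what is moved stays moved. The work goes in short steps, Python scripts to look and compute and a tool call to move; the robot and the scene stay as the last step left them, time stands still between calls to the robot, and variables do not carry over. Pictures are saved under pics/ and viewed, at most 10 in all, crops included, and the job is handed in when it is done.

Besides the shell and the picture viewer there is one more tool, called after "Emit:" as name(argument=value, ...), one argument or row to a line, values as JSON. send_rows: Moves the arm, as the interface text tells. Its arguments: {"type":"object","properties":{"targets":{"type":"array"},"grip_force":{"type":"number"}},"required":["targets"]}

```bash
mkdir -p pics
cat > h.py <<'E'
import numpy as np, cv2
from workcell import env, optics
def cam(n):
    c=optics.camera_info(n); return np.array(c["camera_matrix"]),c["k1"],np.array(c["R"]),np.array(c["t"])
def world(n,uv,depth):
    "uv Nx2, depth N -> world Nx3"
    K,k1,R,t=cam(n); uv=np.asarray(uv,float).reshape(-1,1,2)
    s=cv2.undistortPoints(uv,K,np.array([k1,0,0,0.])).reshape(-1,2)
    p=np.c_[s,np.ones(len(s))]*np.asarray(depth,float).reshape(-1,1)
    return (p-t)@R
def cloud(n,d):
    v,u=np.mgrid[0:400,0:640]
    return world(n,np.c_[u.ravel(),v.ravel()],d.ravel()).reshape(400,640,3)
def save(n,f):
    im,d=optics.grab_frame(n); cv2.imwrite(f,im[:,:,::-1]); return im,d
def rect(W,m):
    "min area rect of masked xy points"
    (c,s,a)=cv2.minAreaRect(W[m][:,:2].astype(np.float32)); return np.round(c,1),np.round(s,1),round(a,1)
E
python3 - <<'E'
from h import *
for n in("scene","top"):
    im,d=save(n,f"pics/{n}0.png"); W=cloud(n,d); np.savez(f"{n}0.npz",im=im,d=d,W=W)
    c=cam(n); print(n,(-c[2].T@c[3]).round(),c[2][2].round(2))
    for nm in("carton_a_center","handle","empty_bay","carrier","beaker","timer","petri_a"):
        for r in optics.silhouettes(n,nm)[:5]:
            m=r["mask"]&(d>0); 
            if m.sum()>20: print(nm,round(r["conf"],2),np.round(r["at"]),m.sum(),W[m].mean(0).round(),W[m][:,2].max().round(), im[m].mean(0).round(),rect(W,m&(W[:,:,2]>np.percentile(W[m][:,2],50)-5)))
print(env.state())
E
```

```text
scene [-223.  173. 1318.] [ 0.51 -0.12 -0.85]
carton_a_center 0.94 [207. 252.] 965 [452. 365.  42.] 61.0 [222. 222. 223.] (array([459.8, 366. ]), array([120.7,  58.6]), 83.3)
carton_a_center 0.65 [334. 170.] 244 [683. -64.  12.] 22.0 [234. 232. 223.] (array([684.3, -63.4]), array([56.9, 60.4]), 77.4)
handle 0.74 [331. 223.] 2026 [479. -24.  22.] 164.0 [131. 162. 191.] (array([489.8,  14.4]), array([349.3,  84.3]), 81.2)
handle 0.41 [286. 214.] 948 [497. 119.  98.] 115.0 [224. 225. 226.] (array([505.1, 116.5]), array([118.9,  60.4]), 81.4)
empty_bay 0.84 [333. 225.] 2050 [480. -20.  22.] 164.0 [132. 162. 191.] (array([490.1,  16.2]), array([353.1,  84.3]), 81.2)
carrier 0.9 [332. 220.] 2150 [480. -23.  22.] 164.0 [128. 157. 185.] (array([522.4,   8.3]), array([351.1, 151.3]), 81.1)
beaker 0.68 [270. 171.] 341 [700. 143.  41.] 75.0 [181. 181. 179.] (array([697.3, 142.7]), array([60.4, 55.1]), 10.6)
timer 0.7 [390. 160.] 344 [ 683. -279.   15.] 24.0 [218. 219. 214.] (array([ 687., -281.]), array([66.4, 71.6]), 83.3)
petri_a 0.75 [332. 169.] 233 [683. -63.  12.] 22.0 [238. 237. 227.] (ar
[... 1166 characters left out ...]
y([347.4,  80.4]), 81.1)
{'time_s': 0.8, 'qpos': array([-7.06466605e+01,  1.83112763e+01,  8.96389332e+01, -1.95603522e-04,
        7.20442754e+01, -1.14715342e+00]), 'qvel': array([ 0.14763684,  0.00720178,  0.0171738 , -0.01862633,  0.06539245,
       -0.00872427]), 'effort': array([ 4.59090643e-04, -4.12303126e+01, -2.32223582e+01,  7.29195331e-02,
        3.75413254e-02,  6.15187491e-05]), 'ee_pos': array([ 201.36678167, -538.60302672,  213.98263726]), 'ee_rot': array([1.79994490e+02, 2.96459488e-04, 2.05005532e+01]), 'force': array([-0.42534072,  0.41081145, -1.27629384]), 'torque': array([-0.07417742, -0.01903416, -0.04295761]), 'gripper_force': 0.0, 'gripper_width': 91.51865713890271}
```

View pics/top0.png

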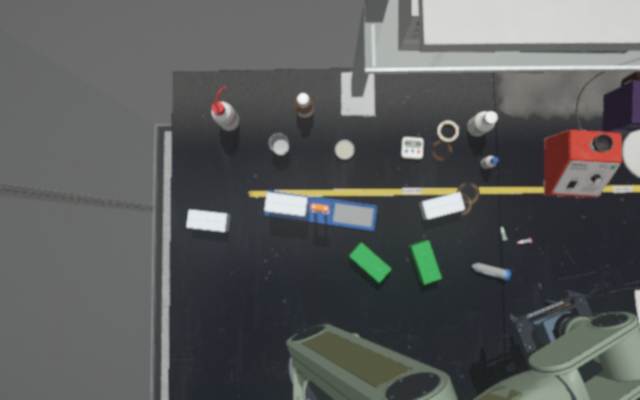

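View pics/scene0.png

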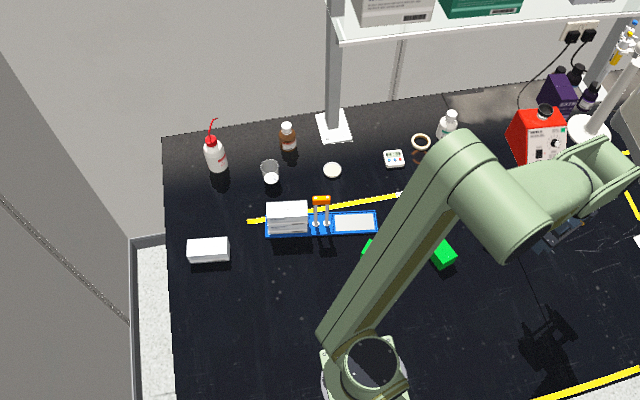

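The top view shows loose carton A at about (208,220), the loaded column at (287,205), the orange grip at (320,209), the empty bay pad at (354,215) and white carton B at (443,206). The green look-alikes are at (370,262) and (426,262). Next I measure precisely.

```bash
cat > m.py <<'E'
from h import *
def axis(W,m):
    "centre from min-area rect, and yaw of the long axis relative to world y"
    (c,s,a)=cv2.minAreaRect(W[m][:,:2].astype(np.float32)); b=cv2.boxPoints((c,s,a))
    e=[b[1]-b[0],b[2]-b[1]]; l=max(e,key=np.linalg.norm); l=l*np.sign(l[1])
    P=W[m]; return np.round(c,1),np.round(sorted(s),1),"yaw",round(float(np.degrees(np.arctan2(-l[0],l[1]))),1),"n",int(m.sum()),"z",np.percentile(P[:,2],[5,50,95]).round(1),"mean",P.mean(0).round(1)
def masks(im,W):
    hsv=cv2.cvtColor(im,cv2.COLOR_RGB2HSV); h,s,v=[hsv[:,:,i].astype(int) for i in range(3)]
    x,y,z=W[:,:,0],W[:,:,1],W[:,:,2]
    white=(s<60)&(v>130); box=(x>300)&(x<620)
    return dict(A=white&box&(y>250)&(y<460)&(z>40)&(z<75),B=white&box&(y<-180)&(y>-460)&(z>40)&(z<75),
      loaded=white&box&(abs(y-115)<100)&(z>95)&(z<125),
      grip=(h<18)&(s>130)&(v>100)&box&(abs(y)<100)&(z>145),
      blue=(h>95)&(h<125)&(s>120)&box&(abs(y)<250)&(z<30), pad=white&box&(abs(y+90)<90)&(z<30)&(z>-10),
      table=(v<60)&box&(abs(y)<400)&(z<30)&(z>-30))
E
python3 - <<'E'
from m import *
for n in("scene","top"):
    f=np.load(f"{n}0.npz")
    for k,m in masks(f["im"],f["W"]).items():
        if m.sum()>8: print(n,k,*axis(f["W"],m))
    for nm in("carton_a_center","carton_b_center","handle","empty_bay"):
        zz={"c":25,"h":145,"e":6}[nm[0]]
        K,k1,R,t=cam(n); C=-R.T@t
        for r in optics.place_of(n,nm)[:4]:
            p=world(n,[r["at"]],[1000])[0]; p=C+(p-C)*(zz-C[2])/(p[2]-C[2]); print(n,nm,round(r["conf"],2),p.round(1))
E
```

```text
scene A [459.7 366.1] [ 59.1 120.4] yaw -6.1 n 709 z [43.8 49.4 54.4] mean [458.2 365.8  49.4]
scene loaded [503.8 102.1] [ 60.3 147.9] yaw -7.8 n 727 z [ 99.9 105.9 110.4] mean [503.  114.6 105.7]
scene grip [487.   16.9] [15.8 49.3] yaw -14.0 n 58 z [145.5 153.5 159.3] mean [484.1  18.5 152.8]
scene blue [5.071e+02 2.000e-01] [200.1 491.1] yaw -2.9 n 1218 z [-1.6  6.2 11.9] mean [486.4  -3.2   5.8]
scene pad [499.9 -88. ] [123.  176.4] yaw 1.0 n 640 z [ 0.6  6.2 11. ] mean [477.7 -86.5   6.1]
scene table [4.6e+02 1.0e-01] [320.  799.8] yaw 0.0 n 12229 z [-5.1 -0.3  4.4] mean [ 4.435e+02  1.214e+02 -3.000e-01]
scene carton_b_center 0.72 [ 325.6 -301.2   25. ]
scene carton_b_center 0.26 [683.8 135.1  25. ]
scene carton_b_center 0.22 [513.7 123.7  25. ]
scene handle 0.71 [490.1   9.6 145. ]
scene empty_bay 0.62 [472.5 -90.8   6. ]
top A [462.3 365.3] [ 55.4 123. ] yaw -6.6 n 702 z [46.1 50.6 54.6] mean [462.1 363.8  50.4]
top B [ 500.1 -364.2] [ 55.1 122.2] yaw 13.3 n 717 z [46.  50.3 54.3] mean [ 499.7 -363.7   50.3]
top loaded [506.7 112.8] [ 55.1 120.6] yaw -8.0 n 765 z [102.4 106.7 110.5] mean [506.5 112.3 106.6]
top grip [460.8   9.9] [23.5 75.7] yaw -82.1 n 43 z [ 155.7  158.9 1304.2] mean [483.1  11.4 291.8]
top blue [489.8  13. ] [ 82.9 356.6] yaw -8.5 n 651 z [ 0.4  7.4 13. ] mean [478.9 -33.7   7.2]
top pad [477.5 -75.1] [ 59.2 153.3] yaw -8.8 n 727 z [ 3.   6.9 11.1] mean [475.2 -88.5   7. ]
top table [460.  -0.] [320.  799.9] yaw 0.0 n 12169 z [-4.1  0.3  4.6] mean [ 4.306e+02 -3.260e+01  2.000e-01]
top carton_a_center 0.74 [463.4 372.7  25. ]
top carton_b_center 0.85 [ 499.1 -369.9   25. ]
top carton_b_center 0.75 [ 334.4 -137.9   25. ]
top carton_b_center 0.65 [ 332.6 -298.9   25. ]
top handle 0.58 [483.   11.8 145. ]
top empty_bay 0.75 [477.8 -93.7   6. ]
```

Emit:
send_rows(
  targets=[
    [[0,0,0.092,0.15,0.0875,0,-1],[0,0,0.092,0.15,0.0875,0,-1],[0,0,0.092,0.15,0.0875,0,-1],[0,0,0.092,0.15,0.0875,0,-1],[0,0,0.092,0.15,0.0875,0,-1],[0,0,0.092,0.15,0.0875,0,-1],[0,0,0.092,0.15,0.0875,0,-1],[0,0,0.092,0.15,0.0875,0,-1],[0,0,0.092,0.15,0.0875,0,-1],[0,0,0.092,0.15,0.0875,0,-1],[0,0,0,0,0,0,-1],[0,0,0,0,0,0,-1]],
  ],
  grip_force=20,
)

```text
time_s: 2.4
ee_pos: [501.6, -363.2, 213.7]
ee_rot: [-180.0, -0.0, 103.3]
force: [0.0, 0.1, -0.2]
gripper_width: 91.3
gripper_force: 0.0
```

Run:
```python
from m import *
# the arm is away from the scene view now: refine B, pad, grip from both cameras
for n in("scene","top"):
    im,d=save(n,f"pics/{n}1.png"); W=cloud(n,d)
    for k,m in masks(im,W).items():
        if k in("table","blue"): continue
        m=cv2.morphologyEx(m.astype(np.uint8),cv2.MORPH_OPEN,np.ones((3,3)) if k!="grip" else np.ones((1,1)))
        N,L,S,_=cv2.connectedComponentsWithStats(m)
        if N>1:
            m=(L==1+S[1:,4].argmax())&(d>0); print(n,k,*axis(W,m))
s=env.state();print(s["ee_pos"],s["ee_rot"],s["qpos"])
```

```text
scene A [459.5 365.9] [ 60.7 120.3] yaw -7.1 n 698 z [44.5 49.6 54.4] mean [458.4 365.3  49.5]
scene B [ 492.  -341.3] [56.  73.7] yaw 14.3 n 277 z [43.8 49.8 53.7] mean [ 486.1 -334.    49.5]
scene loaded [504.9 116.3] [ 59.  119.7] yaw -8.1 n 707 z [100.4 105.7 110.5] mean [503.4 116.5 105.6]
scene grip [484.1  18.8] [17.4 49.7] yaw -27.2 n 58 z [145.2 152.8 159.7] mean [484.2  18.9 152.6]
scene pad [487.7 -40. ] [19.2 52.3] yaw 76.3 n 74 z [ 1.3  5.6 10.3] mean [491.  -39.    5.8]
top A [462.2 364.5] [ 55.4 120.7] yaw -6.7 n 702 z [46.4 50.8 54.8] mean [462.  363.8  50.7]
top B [ 499.1 -359.7] [ 55.1 112. ] yaw 13.2 n 658 z [46.2 50.6 54.6] mean [ 498.6 -358.7   50.5]
top loaded [506.7 112.7] [ 55.1 120. ] yaw -7.9 n 764 z [102.4 106.5 110.3] mean [506.5 112.5 106.5]
top grip [491.6  13.9] [11.4 22.6] yaw -1.5 n 38 z [153.9 158.  161.6] mean [490.8  13.9 158.1]
top pad [475.4 -90.4] [ 59.  122.5] yaw -8.3 n 697 z [ 2.7  6.9 11.2] mean [475.1 -89.9   6.9]
[ 500.59191708 -364.02780646  213.89757398] [-1.79965019e+02 -2.25419367e-03  1.03216651e+02] [-3.70752306e+01  2.23202034e+01  8.35396082e+01 -2.64757485e-02
  7.41642726e+01 -5.02846518e+01]
```

Emit:
send_rows(
  targets=[
    [[0,0,0,0,0,-0.2,-1],[0,0,0,0,0,-0.2,-1],[0,0,0,0,0,-0.2,-1],[0,0,0,0,0,-0.2,-1],[0,0,0,0,0,-0.1,-1],[0,0,0,0,0,-0.1,-1],[0,0,0,0,0,0,-1],[0,0,0,0,0,0,0.5],[0,0,0,0,0,0,1],[0,0,0,0,0,0,1],[0,0,0,0,0,0,1],[0,0,0,0,0,0,1]],
  ],
  grip_force=20,
)

```text
time_s: 3.7
ee_pos: [501.2, -363.8, 14.7]
ee_rot: [-180.0, 0.0, 103.3]
force: [-2.0, -0.3, 1.1]
gripper_width: 55.0
gripper_force: 20.0
```

Emit:
send_rows(
  targets=[
    [[0,0,0,0,0,0.1,1],[0,0,0,0,0,0.15,1],[0,0,0,0,0,0.15,1],[0,0,-0.034,-0.0186,0.1,0,1],[0,0,-0.034,-0.0186,0.19,0,1],[0,0,-0.034,-0.0186,0.19,0,1],[0,0,-0.034,-0.0186,0.19,0,1],[0,0,-0.034,-0.0186,0.19,0,1],[0,0,-0.034,-0.0186,0.19,0,1],[0,0,-0.036,-0.0186,0.19,0,1],[0,0,0,0,0.129,0,1],[0,0,0,0,0,0,1]],
  ],
)

```text
time_s: 4.9
ee_pos: [474.7, -87.0, 94.0]
ee_rot: [-180.0, -0.1, 81.9]
force: [0.1, -1.1, -1.1]
gripper_width: 54.9
gripper_force: 20.0
```

Run:
```python
from m import *
for n in("scene","top"):
    im,d=save(n,f"pics/{n}2.png"); W=cloud(n,d); x,y,z=W[:,:,0],W[:,:,1],W[:,:,2]
    g=cv2.cvtColor(im,cv2.COLOR_RGB2HSV).astype(int); m=(g[:,:,1]<60)&(g[:,:,2]>120)&(d>0)&(abs(x-475)<80)&(abs(y+90)<90)&(z>70)&(z<145)
    if m.sum()>20: print(n,*axis(W,m))
s=env.state();print(s["ee_pos"],s["ee_rot"],s["force"])
a=cv2.imread("pics/scene2.png")[140:300,200:480]; cv2.imwrite("pics/c2.png",cv2.resize(a,None,fx=2.8,fy=2.8))
```

```text
top [485.9 -23.6] [23.  53.3] yaw 81.6 n 30 z [102.6 130.1 135. ] mean [484.4 -32.1 127.1]
[475.53971396 -89.56941111  94.15070216] [1.79957751e+02 2.24330265e-02 8.17979475e+01] [ 0.25975391  0.3454149  -1.18802148]
```

View pics/c2.png

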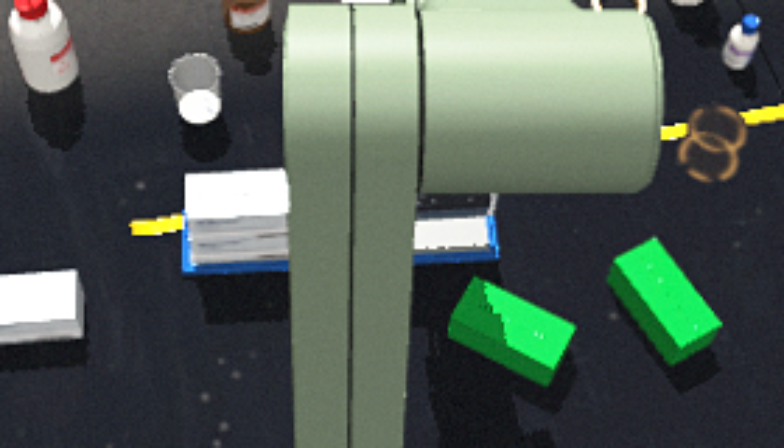

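Run:
```python
from m import *
im,d=optics.grab_frame("top"); W=cloud("top",d); P=W[d>0]; c=im[d>0]
a=np.radians(-8.3); X=np.array([np.cos(a),np.sin(a)]); Y=np.array([-np.sin(a),np.cos(a)])
q=P[:,:2]-[475.3,-90.1]; u,v=q@X,q@Y
m=(abs(u)<45)&(v>-90)&(v<90)&(P[:,2]>85)&(P[:,2]<150)
for i in np.argsort(v[m])[::2]: print(u[m][i].round(),v[m][i].round(),P[m][i,2].round(),c[m][i],end=' | ')
```

```text
13.0 55.0 124.0 [162 169 169] | 18.0 56.0 126.0 [181 186 188] | -2.0 56.0 128.0 [152 157 158] | -23.0 56.0 131.0 [182 188 189] | 24.0 57.0 129.0 [180 188 193] | 3.0 57.0 130.0 [178 183 186] | -17.0 57.0 133.0 [183 189 191] | -14.0 58.0 138.0 [176 182 185] | -11.0 58.0 130.0 [164 171 175] | -8.0 58.0 127.0 [153 160 167] | -25.0 58.0 103.0 [166 173 179] | 18.0 59.0 121.0 [179 186 193] | 23.0 59.0 97.0 [177 185 193] |
```

Emit:
send_rows(
  targets=[
    [[0,0,0,0,0,-0.1,1],[0,0,0,0,0,-0.1,1],[0,0,0,0,0,-0.1,1],[0,0,0,0,0,-0.04,1],[0,0,0,0,0,-0.02,1],[0,0,0,0,0,-0.005,1],[0,0,0,0,0,0,1],[0,0,0,0,0,0,0.2],[0,0,0,0,0,0,-0.6],[0,0,0,0,0,0,-1],[0,0,0,0,0,0,-1],[0,0,0,0,0,0,-1]],
  ],
)

```text
time_s: 6.25
ee_pos: [475.5, -89.8, 21.2]
ee_rot: [180.0, 0.0, 81.7]
force: [-0.4, 0.4, 0.3]
gripper_width: 84.1
gripper_force: 0.0
```

Emit:
send_rows(
  targets=[
    [[0,0,0,0,0,0.05,-1],[0,0,0,0,0,0.15,-1],[0,0,0,0,0,0.2,-1],[0,0,0,0,0,0.2,-1],[0,0,0,0,0,0.2,-1],[0,0,0,0,0,0.2,-1],[0,0,0,0,0,0,-1]],
  ],
)

```text
time_s: 6.95
ee_pos: [478.5, -90.4, 227.4]
ee_rot: [179.3, 0.0, 81.7]
force: [0.1, -0.2, 0.7]
gripper_width: 90.9
gripper_force: 0.0
```

Emit:
send_rows(
  targets=[
    [[0,0,0.002,-0.0072,0.14,0,-1],[0,0,0.002,-0.0072,0.22,0,-1],[0,0,0.002,-0.0072,0.235,0,-1],[0,0,0.002,-0.0072,0.24,0,-1],[0,0,0.002,-0.0072,0.24,0,-1],[0,0,0.002,-0.0072,0.24,0,-1],[0,0,0.002,-0.0072,0.24,0,-1],[0,0,0.002,-0.0072,0.24,0,-1],[0,0,0.002,-0.0072,0.24,0,-1],[0,0,0.001,-0.0072,0.24,0,-1],[0,0,0,0,0,0,-1],[0,0,0,0,0,0,-1]],
  ],
)

```text
time_s: 8.15
ee_pos: [460.2, 365.5, 220.1]
ee_rot: [-179.9, 0.1, 83.5]
force: [-0.1, -0.4, 0.8]
gripper_width: 91.3
gripper_force: 0.0
```

Run:
```python
from m import *
a=np.radians(-8.3); X=np.array([np.cos(a),np.sin(a)]); Y=np.array([-np.sin(a),np.cos(a)])
for n in("scene","top"):
    im,d=save(n,f"pics/{n}3.png"); W=cloud(n,d); x,y,z=W[:,:,0],W[:,:,1],W[:,:,2]
    M=masks(im,W); g=cv2.cvtColor(im,cv2.COLOR_RGB2HSV).astype(int)
    M["placed"]=(g[:,:,1]<60)&(g[:,:,2]>120)&(d>0)&(abs(x-475)<60)&(abs(y+90)<90)&(z>45)&(z<70)
    for k in("A","loaded","grip","placed","blue"):
        if M[k].sum()>8: print(n,k,*axis(W,M[k]&(d>0)))
s=env.state();print(s["ee_pos"],s["ee_rot"])
```

```text
scene A [464.1 390. ] [57.6 71.6] yaw -6.8 n 351 z [43.8 49.8 54.2] mean [461.  395.1  49.7]
scene placed [476.2 -89.3] [ 59.1 121.2] yaw -7.9 n 643 z [49.4 55.9 60.8] mean [472.5 -90.9  55.6]
scene blue [479.7 -82.2] [226.2 297.2] yaw 59.8 n 430 z [-2.8  5.7 12.2] mean [461.2 -65.7   5.3]
top A [461.9 363.1] [ 55.4 117.6] yaw -6.6 n 683 z [46.2 50.5 54.6] mean [461.8 361.5  50.4]
top loaded [506.6 112.6] [ 55.2 120.4] yaw -7.8 n 765 z [102.2 106.5 110.3] mean [506.4 112.4 106.4]
top grip [491.5  14. ] [11.3 22.5] yaw -1.0 n 35 z [154.5 158.2 161.5] mean [490.7  14.5 158.1]
top placed [477.6 -92.4] [ 55.1 120.2] yaw -8.3 n 712 z [52.3 56.4 60.7] mean [477.4 -92.1  56.5]
top blue [490.8  13.7] [ 80.7 353.2] yaw -8.7 n 373 z [ 1.7  7.4 12.5] mean [484.2  10.7   7.2]
[460.68035796 363.96678664 220.69940128] [-1.79970013e+02  7.72553123e-02  8.33754675e+01]
```

View pics/top3.png

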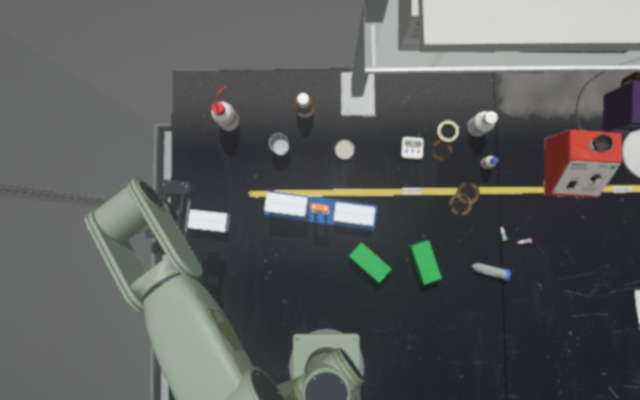

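Emit:
send_rows(
  targets=[
    [[0,0,0,0,0,-0.2,-1],[0,0,0,0,0,-0.2,-1],[0,0,0,0,0,-0.2,-1],[0,0,0,0,0,-0.2,-1],[0,0,0,0,0,-0.15,-1],[0,0,0,0,0,-0.08,-1],[0,0,0,0,0,0,-1],[0,0,0,0,0,0,0.5],[0,0,0,0,0,0,1],[0,0,0,0,0,0,1],[0,0,0,0,0,0,1],[0,0,0,0,0,0,1]],
  ],
  grip_force=20,
)

```text
time_s: 9.45
ee_pos: [461.1, 365.4, 15.7]
ee_rot: [180.0, -0.0, 83.4]
force: [-0.6, -0.5, 0.8]
gripper_width: 55.1
gripper_force: 20.0
```

Emit:
send_rows(
  targets=[
    [[0,0,0,0,0,0.1,1],[0,0,0,0,0,0.2,1],[0,0,0,0,0,0.2,1],[0,0,0,0,0,0.2,1],[0,0,0,0,0,0.2,1],[0,0,0,0,0,0.2,1],[0,0,0,0,0,0.1,1],[0,0,0,0,0,0,1]],
  ],
)

```text
time_s: 10.25
ee_pos: [462.1, 366.2, 258.5]
ee_rot: [179.7, -0.3, 83.4]
force: [-0.4, 0.1, -1.7]
gripper_width: 55.0
gripper_force: 20.0
```

Emit:
send_rows(
  targets=[
    [[0,0,-0.002,0.007,-0.12,0,1],[0,0,-0.002,0.007,-0.19,0,1],[0,0,-0.002,0.007,-0.2,0,1],[0,0,-0.002,0.007,-0.2,0,1],[0,0,-0.002,0.007,-0.2,0,1],[0,0,-0.002,0.007,-0.2,0,1],[0,0,-0.002,0.007,-0.2,0,1],[0,0,-0.002,0.007,-0.2,0,1],[0,0,-0.002,0.007,-0.2,0,1],[0,0,-0.001,0.007,-0.2,0,1],[0,0,0,0.002,-0.2,0,1],[0,0,0,0,-0.17,0,1]],
  ],
)

```text
time_s: 11.45
ee_pos: [474.0, -92.5, 252.9]
ee_rot: [-179.8, 0.0, 81.7]
force: [0.8, -0.1, -1.8]
gripper_width: 55.0
gripper_force: 20.0
```

Emit:
send_rows(
  targets=[
    [[0,0,0,0,0,0,1],[0,0,0,0,0,0,1],[0,0,0,0,0,0,1]],
  ],
)

```text
time_s: 11.75
ee_pos: [474.8, -89.9, 253.9]
ee_rot: [-179.9, -0.0, 81.7]
force: [-0.7, -0.6, -0.7]
gripper_width: 55.0
gripper_force: 20.0
```

Emit:
send_rows(
  targets=[
    [[0,0,0,0,0,-0.15,1],[0,0,0,0,0,-0.2,1],[0,0,0,0,0,-0.2,1],[0,0,0,0,0,-0.15,1],[0,0,0,0,0,-0.1,1],[0,0,0,0,0,-0.07,1],[0,0,0,0,0,0,1],[0,0,0,0,0,0,1]],
  ],
)

```text
time_s: 12.55
ee_pos: [475.5, -89.9, 81.1]
ee_rot: [-180.0, -0.0, 81.8]
force: [-0.4, 0.4, -1.4]
gripper_width: 55.1
gripper_force: 20.0
```

Run:
```python
from m import *
im,d=optics.grab_frame("top"); W=cloud("top",d); P=W[d>0]; c=im[d>0]
a=np.radians(-8.3); X=np.array([np.cos(a),np.sin(a)]); Y=np.array([-np.sin(a),np.cos(a)])
q=P[:,:2]-[477.5,-92.3]; u,v=q@X,q@Y
m=(abs(u)<45)&(v>-90)&(v<75)&(P[:,2]>95)&(P[:,2]<150)
for i in np.argsort(v[m])[::2]: print(u[m][i].round(),v[m][i].round(),P[m][i,2].round(),c[m][i],end=' | ')
s=env.state();print(s["ee_pos"],s["ee_rot"],s["force"])
```

```text
25.0 56.0 119.0 [151 160 167] | 14.0 57.0 117.0 [187 193 194] | -27.0 57.0 112.0 [171 177 178] | -4.0 58.0 111.0 [174 180 181] | -25.0 58.0 115.0 [190 196 197] | 23.0 58.0 114.0 [189 196 201] | 1.0 59.0 121.0 [183 190 192] | -19.0 59.0 114.0 [189 195 197] | -16.0 59.0 116.0 [185 191 193] | -13.0 59.0 118.0 [183 190 193] | -10.0 60.0 110.0 [187 193 198] | -7.0 60.0 115.0 [191 197 202] | -28.0 60.0 114.0 [170 178 185] | 19.0 61.0 116.0 [198 205 211] | -2.0 61.0 115.0 [189 196 202] | -22.0 61.0 123.0 [193 200 205] | 25.0 61.0 114.0 [163 176 194] | -16.0 62.0 99.0 [180 188 196] | [475.99699964 -90.1890088   81.64485085] [1.79919298e+02 6.03332015e-04 8.17739216e+01] [-0.67287066  0.58902886 -0.37427731]
```

Emit:
send_rows(
  targets=[
    [[0,0,0,0,-0.004,-0.03,1],[0,0,0,0,0,-0.012,1],[0,0,0,0,0,-0.006,1],[0,0,0,0,0,0,1],[0,0,0,0,0,0,0.3],[0,0,0,0,0,0,-0.2],[0,0,0,0,0,0,-0.6],[0,0,0,0,0,0,-1],[0,0,0,0,0,0,-1],[0,0,0,0,0,0,-1],[0,0,0,0,0,0,-1]],
  ],
)

```text
time_s: 13.7
ee_pos: [475.3, -91.6, 71.3]
ee_rot: [180.0, 0.0, 81.7]
force: [-0.1, -0.1, -0.0]
gripper_width: 90.3
gripper_force: 0.0
```

Emit:
send_rows(
  targets=[
    [[0,0,0,0,0,0.05,-1],[0,0,0,0,0,0.15,-1],[0,0,0,0,0,0.2,-1],[0,0,0,0,0,0.2,-1],[0,0,0,0,0,0.2,-1],[0,0,0,0,-0.2,0,-1],[0,0,0,0,-0.2,0,-1],[0,0,0,0,-0.2,0,-1],[0,0,0,0,-0.2,0,-1],[0,0,0,0,-0.2,0,-1],[0,0,0,0,0,0,-1],[0,0,0,0,0,0,-1]],
  ],
)

```text
time_s: 14.9
ee_pos: [475.0, -291.9, 231.6]
ee_rot: [-180.0, -0.0, 81.6]
force: [-0.2, 0.2, -0.2]
gripper_width: 91.5
gripper_force: 0.0
```

Run:
```python
from m import *
for n in("scene","top"):
    im,d=save(n,f"pics/{n}4.png"); W=cloud(n,d); x,y,z=W[:,:,0],W[:,:,1],W[:,:,2]
    M=masks(im,W); g=cv2.cvtColor(im,cv2.COLOR_RGB2HSV).astype(int)
    M["placed"]=(g[:,:,1]<60)&(g[:,:,2]>120)&(d>0)&(abs(x-475)<60)&(y<-20)&(y>-180)&(z>95)&(z<125)
    M["grip"]=(g[:,:,0]<18)&(g[:,:,1]>130)&(g[:,:,2]>100)&(d>0)&(abs(y)<80)&(x>440)&(x<540)&(z>150)&(z<175)
    for k in("loaded","grip","placed","blue"):
        if M[k].sum()>8: print(n,k,*axis(W,M[k]&(d>0)))
s=env.state();print(s["ee_pos"],s["ee_rot"])
im=np.vstack([cv2.resize(cv2.imread(f"pics/{n}4.png")[y:y+100,240:440],None,fx=3,fy=3) for n,y in(("scene",160),("top",160))]); cv2.imwrite("pics/c4.png",im)
```

```text
scene loaded [503.4 102.6] [ 59.9 148.2] yaw -6.6 n 729 z [100.5 105.6 109.9] mean [502.9 114.9 105.6]
scene grip [484.   19.1] [18.6 50. ] yaw -26.1 n 41 z [151.1 155.1 158.1] mean [484.4  18.6 154.7]
scene blue [507.2  32.9] [214.4 414.8] yaw -30.2 n 635 z [-0.8  5.7 11.6] mean [490.   71.8   5.6]
top loaded [506.7 112.9] [ 55.3 120.3] yaw -8.0 n 763 z [102.4 106.5 110.5] mean [506.5 112.6 106.6]
top grip [491.6  13.9] [11.3 22.6] yaw -1.6 n 37 z [154.9 158.  160.5] mean [490.9  14.2 158. ]
top placed [477.  -92.4] [ 55.1 120.2] yaw -8.6 n 771 z [102.7 106.6 110.1] mean [477.  -92.3 106.5]
top blue [491.1  18.5] [ 80.5 345.8] yaw -8.2 n 366 z [ 1.   7.2 13. ] mean [485.5  16.7   7.1]
[ 475.22087103 -290.59530887  231.69572968] [ 1.79997877e+02 -3.24003124e-02  8.17343709e+01]
```

View pics/c4.png

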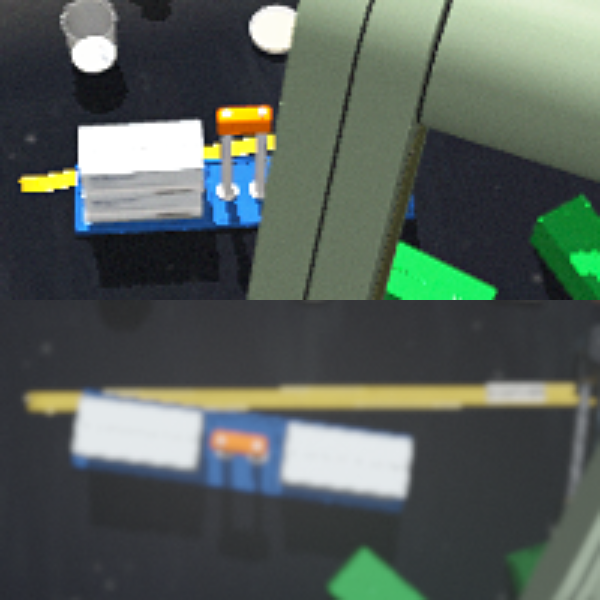

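Emit:
send_rows(
  targets=[
    [[0,0,0,0.01,0.125,0,-1],[0,0,0,0.01,0.2,0,-1],[0,0,0,0.01,0.2,0,-1],[0,0,0,0.01,0.2,0,-1],[0,0,0,0.01,0.2,0,-1],[0,0,0,0.01,0.2,0,-1],[0,0,0,0.01,0.2,0,-1],[0,0,0,0,0.2,0,-1],[0,0,0,0,0,0,-1],[0,0,0,0,0,0,-1],[0,0,0,0,0,0,-1]],
  ],
  grip_force=50,
)

```text
time_s: 16.1
ee_pos: [489.0, 13.2, 231.6]
ee_rot: [180.0, 0.0, 81.7]
force: [-0.2, -0.6, -0.5]
gripper_width: 91.5
gripper_force: 0.0
```

Emit:
send_rows(
  targets=[
    [[0,0,0,0,0,-0.15,-1],[0,0,0,0,0,-0.15,-1],[0,0,0,0,0,-0.15,-1],[0,0,0,0,0,-0.075,-1],[0,0,0,0,0,0,-1],[0,0,0,0,0,0,-0.4],[0,0,0,0,0,0,0.2],[0,0,0,0,0,0,0.4],[0,0,0,0,0,0,0.5]],
  ],
  grip_force=10,
)

```text
time_s: 17.0
ee_pos: [489.8, 13.3, 127.2]
ee_rot: [179.9, -0.0, 81.7]
force: [-0.2, 0.3, 0.1]
gripper_width: 62.1
gripper_force: 0.0
```

Emit:
send_rows(
  targets=[
    [[0,0,0,0,0,0,0.5],[0,0,0,0,0,0,0.5],[0,0,0,0,0,0,0.5],[0,0,0,0,0,0,0.5],[0,0,0,0,0,0,0.55],[0,0,0,0,0,0,0.6],[0,0,0,0,0,0,0.65],[0,0,0,0,0,0,0.7],[0,0,0,0,0,0,1],[0,0,0,0,0,0,1],[0,0,0,0,0,0,1]],
  ],
  grip_force=10,
)

```text
time_s: 18.1
ee_pos: [489.8, 13.4, 126.5]
ee_rot: [179.9, -0.0, 81.7]
force: [3.2, -0.2, -0.7]
gripper_width: 17.7
gripper_force: 10.0
```

Emit:
send_rows(
  targets=[
    [[0,0,0,0,0,0,1],[0,0,0,0,0,0,1],[0,0,0,0,0,0,1],[0,0,0,0,0,0.01,1],[0,0,0,0,0,0.01,1],[0,0,0,0,0,0.02,1],[0,0,0,0,0,0.02,1],[0,0,0,0,0,0,1],[0,0,0,0,0,0,1]],
  ],
  grip_force=55,
)

```text
time_s: 19.0
ee_pos: [489.2, 13.4, 138.4]
ee_rot: [-180.0, 0.0, 81.7]
force: [-0.2, -0.6, -7.8]
gripper_width: 17.6
gripper_force: 55.0
```

Run:
```python
from m import *
im,d=save("top","pics/top5.png"); W=cloud("top",d); x,y,z=W[:,:,0],W[:,:,1],W[:,:,2]
g=cv2.cvtColor(im,cv2.COLOR_RGB2HSV).astype(int); w=(g[:,:,1]<60)&(g[:,:,2]>120)&(d>0)&(abs(x-490)<75)&(z>100)&(z<140)
for m in(w&(y>50)&(y<190),w&(y<-25)&(y>-170)): print(*axis(W,m)) if m.sum()>9 else print(m.sum())
s=env.state();print(s["ee_pos"],s["ee_rot"],s["force"],s["torque"],s["gripper_force"])
```

```text
[508.9 140.4] [55.  66.6] yaw -7.4 n 413 z [114.7 118.8 122.2] mean [508.2 140.9 118.6]
[476.8 -92.3] [ 55.4 119.9] yaw -8.1 n 592 z [114.4 118.8 122.4] mean [ 474.5 -107.1  118.6]
[489.13880762  13.40418338 138.31244443] [-1.79983062e+02  1.96685613e-03  8.16975552e+01] [-0.1493036  -0.3761621  -7.70459996] [-0.00895952 -0.05353774  0.01788124] 54.97446835041046
```

Airborne and level: both columns rose 12 mm and the load is 7.7 N. I raise it gently to 80 mm.

Emit:
send_rows(
  targets=[
    [[0,0,0,0,0,0.02,1],[0,0,0,0,0,0.04,1],[0,0,0,0,0,0.05,1],[0,0,0,0,0,0.05,1],[0,0,0,0,0,0.05,1],[0,0,0,0,0,0.05,1],[0,0,0,0,0,0.04,1],[0,0,0,0,0,0.03,1],[0,0,0,0,0,0.01,1],[0,0,0,0,0,0,1],[0,0,0,0,0,0,1],[0,0,0,0,0,0,1]],
  ],
  grip_force=55,
)

```text
time_s: 20.25
ee_pos: [489.0, 13.4, 205.9]
ee_rot: [-179.9, 0.0, 81.7]
force: [-0.2, -0.8, -8.3]
gripper_width: 17.7
gripper_force: 55.0
```

Emit:
send_rows(
  targets=[
    [[0,0,0,0,0,0,1],[0,0,0,0,0,0,1],[0,0,0,0,0,0,1],[0,0,0,0,0,0,1],[0,0,0,0,0,0,1],[0,0,0,0,0,0,1]],
  ],
)

```text
time_s: 20.85
ee_pos: [489.3, 13.4, 206.4]
ee_rot: [180.0, -0.0, 81.7]
force: [-0.6, 0.5, -8.2]
gripper_width: 17.7
gripper_force: 55.0
```

Run:
```python
from m import *
im,d=save("top","pics/top6.png"); W=cloud("top",d); x,y,z=W[:,:,0],W[:,:,1],W[:,:,2]
g=cv2.cvtColor(im,cv2.COLOR_RGB2HSV).astype(int); w=(g[:,:,1]<60)&(g[:,:,2]>120)&(d>0)&(abs(x-490)<75)&(z>165)&(z<210)
for m in(w&(y>50)&(y<190),w&(y<-25)&(y>-170)): print(*axis(W,m)) if m.sum()>9 else print(m.sum())
s=env.state();print(s["ee_pos"],s["ee_rot"],s["force"],s["torque"],s["gripper_force"],s["gripper_width"],np.abs(s["qvel"]).max())
save("scene","pics/scene6.png"); cv2.imwrite("pics/c6.png",cv2.resize(np.vstack([cv2.imread(f"pics/{n}6.png")[130:250,200:440] for n in("scene","top")]),None,fx=2.4,fy=2.4))
```

```text
[509.  142.3] [55.5 60.9] yaw -6.9 n 432 z [183.1 186.7 190.1] mean [508.5 143.1 186.6]
[476.7 -92.6] [ 55.2 119.7] yaw -8.0 n 660 z [182.7 186.3 189.9] mean [ 474.3 -107.4  186.2]
[489.33568523  13.3945106  206.38372099] [ 1.79995363e+02 -9.58482208e-04  8.16983635e+01] [-0.31869395  0.19954789 -7.56365313] [ 0.02194177 -0.08764613 -0.04860842] 54.974445104599 17.89584493595717 0.023292823442654362
```

View pics/c6.png

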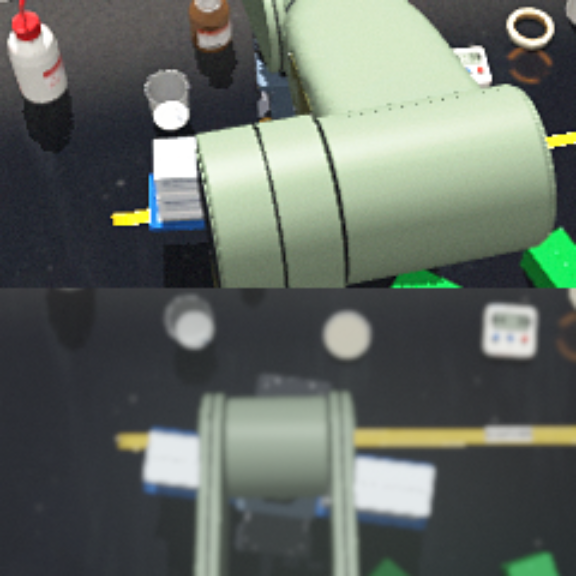

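The carrier hangs level at 80 mm: both column tops measure 186–187 mm. The beaker, petri dish and timer look undisturbed in the picture. I hand in now.

```bash
python3 -c "
from workcell import env; print(env.job_done())"
```

```text
the job is handed in; nothing more can be done
None
```

The job is handed in: the two loose cartons are stacked flush in the empty bay, and the arm holds the carrier by its orange grip, level and still at about 80 mm, with the beaker, timer and petri dish left alone; the hand-in call gave no pass/fail result.

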